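# Take the blade unit out of a blender jar whose thread hand is unknown

## Task

Strip the blender jar in the steel service stand for cleaning: first swing the stand's hold-down lever fully over the jar's foot, then unscrew the black blade ring on top of that jar. It may have a right-hand or a left-hand thread, so find out by trying which way it loosens. Lift the blade unit out and finish still holding it upright in the gripper about 10 cm above where it sat, with the jar left in the stand and the lever over it. Leave the other jar and everything else on the tray where they are.

Things in the scene. Friction and masses are not known exactly. Their poses are not given: they have to be found in the camera images.
- stand: Fixed steel service stand for one jar: base 136 x 136 x 10 mm, four corner guides 45 mm high (2 mm of play; the square jar cannot turn in it) and on its +y side the post of the hold-down lever. Origin: centre of the base's underside; axes parallel to the world. The jar's mouth rests 10 mm above the origin, centred.
- lever (a joint): Hold-down lever of the stand; turns about a vertical post 72 mm to the +y side of the stand's origin. 0 = clear (knob towards +x of the post, nose towards -x); 1.571 rad = fully over, at its stop (knob towards +y, nose towards -y, 2 mm above the jar's foot plate). Closes counter-clockwise from above, takes 0.06 N m, stays where left.
- lever_knob (a point): Middle of the upright round black knob at the lever's tail, 54 mm from the post's axis, 18 mm thick and 24 mm high, 162 mm above the stand's origin: pinch it from above and lead it round the post.
- drain_mat: Fixed black rubber drain mat, 140 x 150 x 10 mm, under the other jar. Origin: centre of its underside.
- jar_a: Blender jar standing mouth down: clear, square, 100 x 100 mm, grey foot plate on top (126 mm high); black handle reaching 98 mm out on its -y side, below 106 mm. Loose, about 0.6 kg. Origin: centre of the mouth's underside, z up. A collar (radius 28 mm) rises from the foot plate to 133 mm. One jar is in the stand, the other on the mat: which one varies.
- jar_b: Blender jar that looks just like jar_a. One of the two has a right-hand thread, the other a left-hand one, and nothing outside shows which.
- ring_a: Blade ring on jar_a: black ribbed ring, 60 mm wide, 34 mm high (upper 16 mm a solid disc: grip there); steel drive coupling 26 mm wide standing 12 mm above it; blade unit 29 mm wide hanging 27 mm below it into the neck. Loose, about 0.16 kg. Origin: on the axis at its lower rim, z up; screwed on, it is 134 mm above the jar's origin.
- ring_b: Blade ring on jar_b, looks just like ring_a.
- ring_a_grip (a point): Middle of ring_a's solid disc, on its axis, 26 mm above its origin. Loose way seen from above: counter-clockwise if right-hand, clockwise if left-hand. Neck bore 34 mm.
- ring_b_grip (a point): Middle of ring_b's solid disc, on its axis, 26 mm above its origin. Thread of both rings: the tight way, up to 10 degrees of play, then a hard stop. The loose way it turns easily (under 0.3 N m), lets go after 30 to 40 degrees and lifts straight off at any angle from 42 to 62; hard stop at 65 to 75. Turning need not raise it; unturned it cannot be pulled off.
- jigger: steel double-cone bar measure, 43 mm wide, 86 mm tall, standing on the steel tray (floor 6 mm above the counter's zero). A bystander. Origin: centre of its underside.
- espresso_cup: white espresso cup, 62 x 82 x 58 mm, standing on the steel tray (floor 6 mm above the counter's zero). A bystander. Origin: centre of its underside.
- cocoa_shaker: steel shaker with a domed top, 67 mm wide, 105 mm tall, standing on the steel tray (floor 6 mm above the counter's zero). A bystander. Origin: centre of its underside.
- milk_pitcher: small steel milk pitcher, 66 x 101 x 81 mm, standing on the steel tray (floor 6 mm above the counter's zero). A bystander. Origin: centre of its underside.
- dosing_cup: steel dosing cup with ground coffee, 59 mm wide, 46 mm tall, standing on the steel tray (floor 6 mm above the counter's zero). A bystander. Origin: centre of its underside.
- lemon: a lemon, 71 x 53 x 51 mm, standing on the steel tray (floor 6 mm above the counter's zero). A bystander. Origin: centre of its underside.

How it is judged (in metres and radians):
On the way, in this order (a step that is already met when the one before it is completed fails the run):
1. the hold-down lever is swung fully over the jar's foot while the blade ring is still screwed on (value of joint lever above 1.45 rad and ((horizontal distance between jar_a and stand below 0.02 m and z of ring_a in the frame of jar_a below 0.139 m and angle between the x axis of ring_a and the x axis of jar_a, either way round below 0.3 rad) or (horizontal distance between jar_b and stand below 0.02 m and z of ring_b in the frame of jar_b below 0.139 m and angle between the x axis of ring_b and the x axis of jar_b, either way round below 0.3 rad))), for 0.2 s.
2. the ring of the jar in the stand has been turned loose, on the jar, by about 35 degrees or more (((horizontal distance between jar_a and stand below 0.02 m and angle between the x axis of ring_a and the x axis of jar_a, either way round above 0.6 rad and z of ring_a in the frame of jar_a below 0.16 m) or (horizontal distance between jar_b and stand below 0.02 m and angle between the x axis of ring_b and the x axis of jar_b, either way round above 0.6 rad and z of ring_b in the frame of jar_b below 0.16 m))), for 0.05 s.
At the end, for the whole second after the job is handed in: Lever over the jar (above 1.4 rad). The ring of the jar in the stand is gripped, still, upright within 0.35 rad, 60 mm or more above its seat, within 150 mm sideways of the jar and not touching it; that jar stands upright on the stand's floor (value of joint lever above 1.4 rad and ((horizontal distance between jar_a and stand below 0.02 m and z of ring_a in the frame of jar_a above 0.194 m and angle between ring_a's own z axis and vertical below 0.35 rad and contact force between the fingers and ring_a above 2 N and contact force between ring_a and jar_a below 0.1 N and linear speed of ring_a below 0.05 m/s and height (world z) of jar_a below 0.024 m and angle between jar_a's own z axis and vertical below 0.06 rad and horizontal distance between ring_a and jar_a below 0.15 m) or (horizontal distance between jar_b and stand below 0.02 m and z of ring_b in the frame of jar_b above 0.194 m and angle between ring_b's own z axis and vertical below 0.35 rad and contact force between the fingers and ring_b above 2 N and contact force between ring_b and jar_b below 0.1 N and linear speed of ring_b below 0.05 m/s and height (world z) of jar_b below 0.024 m and angle between jar_b's own z axis and vertical below 0.06 rad and horizontal distance between ring_b and jar_b below 0.15 m))); the arm keeps its last pose, push and grip.
It fails at once if the other jar or its ring is disturbed ((horizontal distance between jar_a and stand above 0.1 m and distance of any of jar_a, ring_a from where it was at the start of the episode above 0.015 m) or (horizontal distance between jar_b and stand above 0.1 m and distance of any of jar_b, ring_b from where it was at the start of the episode above 0.015 m)).
It fails at once if a bystander is pushed more than 3 cm (distance of any of jigger, espresso_cup, cocoa_shaker, milk_pitcher, dosing_cup, lemon from where it was at the start of the episode above 0.03 m).
It also fails if it takes over 58 s, if anything falls off the work surface, if the arm or the gripper's body presses on something with over 40 N, if the wrist force passes 120 N, or if a joint passes its speed limit or range.

## Robot

A 6-joint arm with a two-finger parallel gripper is mounted at the origin on a cart in front of the work surface, level with it; the furniture and walls round the work are solid. World frame = base frame: x ahead of the robot, y to its left, z up, the work surface at z = 0. Lengths are in mm, angles in degrees, forces in N, time in s.
With the tool pointing down it reaches from about 300 to 850 mm from the base axis. Payload 4.2 kg.
Tool frame: the origin (TCP) lies at the very end of the fingers, on their centre line; the grasp point (between the pads) lies 19 mm behind it (env.grip_point_offset is the distance from the TCP to the grasp point, in mm); z points along the fingers, y is the line along which they close (so a half turn about z gives the same grasp; the last joint's range is limited). The gripper opens to 91 mm and grips with 3 to 60 N. Pads are 32 mm wide; open, the fingers measure 118 mm over their backs; the gripper's body (76 mm by 178 mm) begins 60 mm behind the grasp point.
Start: joints at [-67.838, 18.312, 89.639, -0, 72.044, -1.146], TCP at [227.516, -528.09, 213.976] pointing down, gripper open.
Joint ranges: [-177.97, 177.97], [-48.28, 115.42], [12.27, 149.76], [-77.06, 257.06], [2.81, 150.46], [-146.56, 146.56]. Speed limits (degrees/s): [147.25, 147.25, 180, 180, 180, 180].

## Interface

Orientations are given as [roll, pitch, yaw] about the fixed x, y, z axes, in that order (R = Rz(yaw) Ry(pitch) Rx(roll)).
In Python, from workcell import env gives the robot as it stands. The module is installed in compiled form; this text tells all that it offers.
- The arm moves only by the tool arm_command, never from a script. Its argument "rows" is a list of rows, each an object with "delta_pos": the shift along the tool's x, y, z in mm, a list of three; "roll": the turn about the tool's z in units of 5 degrees (1.0 is 5 degrees); "jaw": the opening in per cent of the stroke, from 0 (shut) to 100 (fully open). A call has 1 to 20 rows; each row is the pose to reach, as a shift and turn from the pose commanded when the call began, along the tool's axes at that moment; what a row does not reach only later rows make up. A row lasts 1/12 s, in which the tool goes at most 41.7 mm and 7.16 degrees, less where a joint would pass 70% of its speed; a pose out of reach is approached as far as the arm can. A call with a gripper value outside its range is refused whole. The fingers move at their own pace and stop on an object; "squeeze" is the grip in N (left out, the last holds). Time passes only in rows, so rows that repeat a pose let the fingers close. It gives the time, the measured TCP pose, the force, the opening and the grip force at its end, in the units of the state.
- env.state(): the state, without advancing time (a new reading comes with each control period).
- env.grab_frame(name): name is "scene" or "top" or "wrist"; returns a dict with "img" (480x640x3 uint8, blue, green, red), "z_map" (480x640 float32, mm along the optical axis (not along the pixel's ray), 0 where there is no reading), "fov_y" (degrees; the focal length in pixels is half the picture's height over the tangent of half this angle, whatever the lens; pixels are square), "cx", "cy" (the principal point, pixels), "R" (3x3) and "t" (3): a world point X has camera coordinates R X + t; the wrist camera has in their place "T_tool_cam" (4x4, takes a point from camera to tool coordinates, whose origin is the TCP and whose axes are the flange's). Camera axes: x right, y down, z forward; pixel columns grow to the right and rows downward; lengths in mm; the calibration is good to about 2 mm. A picture is of the moment at which its call begins: read the wrist's pose just before it.
- env.job_done(): hands the job in; it is judged then, once.
The state is a dict: "time_s": time; "qpos": joint angles; "qvel": joint speeds; "effort": joint torques, N m; "ee_pos": TCP position; "ee_rot": TCP orientation; "force": force on the tool from outside, world axes, zero at the start; "torque": the same for the moment, N m; "gripper_width": finger opening in mm; "gripper_force": force on a finger pad.
Only numpy, scipy, OpenCV 4.12 (cv2) and the standard library are available. Lean on these libraries where they do the work, as an engineer would, in place of code of your own. Each camera call takes 0.05 s, during which the arm holds its last target. There are 200 camera calls.

## Working session

There is one attempt and no reset: what is moved stays moved. The work goes in short steps, Python scripts to look and compute and a tool call to move; the robot and the scene stay as the last step left them, time stands still between calls to the robot, and variables do not carry over. Pictures are saved under pics/ and viewed, at most 10 in all, crops included, and the job is handed in when it is done.

Besides the shell and the picture viewer there is one more tool, called after "Call:" as a command line: name --argument value ..., lists and objects as JSON in quotes. arm_command: Moves the arm, as the interface text tells. Its arguments: {"type":"object","properties":{"rows":{"type":"array"},"squeeze":{"type":"number"}},"required":["rows"]}

```bash
mkdir -p pics
cat > h.py <<'E'
import numpy as np,cv2
from workcell import env
def cam(name):
    f=env.grab_frame(name); h=f["img"].shape[0]
    f["f"]=h/2/np.tan(np.radians(f["fov_y"])/2); return f
def pts(f):
    z=f["z_map"]; v,u=np.mgrid[:z.shape[0],:z.shape[1]]
    P=np.stack([(u-f["cx"])/f["f"]*z,(v-f["cy"])/f["f"]*z,z],-1)
    W=(P-np.array(f["t"]))@np.array(f["R"]); W[z==0]=np.nan; return W
E
python3 - <<'E'
from h import *
print(env.state())
for n in("scene","top"):
    f=cam(n); cv2.imwrite(f"pics/{n}0.png",f["img"]); np.save(n+"W.npy",pts(f)); np.save(n+"I.npy",f["img"])
    print(n,f["f"],f["cx"],f["cy"],np.round(f["R"],3).tolist(),np.round(f["t"],1).tolist(), (-np.array(f["R"]).T@f["t"]).round())
E
```

```text
{'time_s': 0.0, 'qpos': array([-6.78381799e+01,  1.83509042e+01,  8.97059837e+01, -2.33192105e-03,
        7.20456018e+01, -1.14475131e+00]), 'qvel': array([ 0.05198405, -0.00358677, -0.06861767, -0.01893009,  0.10689099,
       -0.02016426]), 'effort': array([-3.64764301e-04, -4.12463272e+01, -2.31973153e+01,  7.27098039e-02,
        4.57396929e-02, -1.48428239e-04]), 'ee_pos': array([ 227.30468077, -527.60438816,  213.13055101]), 'ee_rot': array([-1.79897487e+02,  1.69056489e-04,  2.33072924e+01]), 'force': array([0.12167207, 0.32889789, 0.07125911]), 'torque': array([-0.00693484,  0.00327298, -0.02241137]), 'gripper_force': 0.0, 'gripper_width': 91.32489504254204}
scene 493.7261187499873 315.6557878203869 243.46318002118772 [[-0.559, -0.829, -0.016], [-0.423, 0.302, -0.854], [0.713, -0.47, -0.519]] [283.5, 341.3, 853.0] [-306.  533.  739.]
top 455.4076706837768 315.99588376595585 245.86803004358936 [[-0.032, -0.999, -0.004], [-0.971, 0.032, -0.237], [0.237, -0.004, -0.971]] [3.9, 553.4, 1031.7] [ 293.  -10. 1133.]
```

View pics/scene0.png

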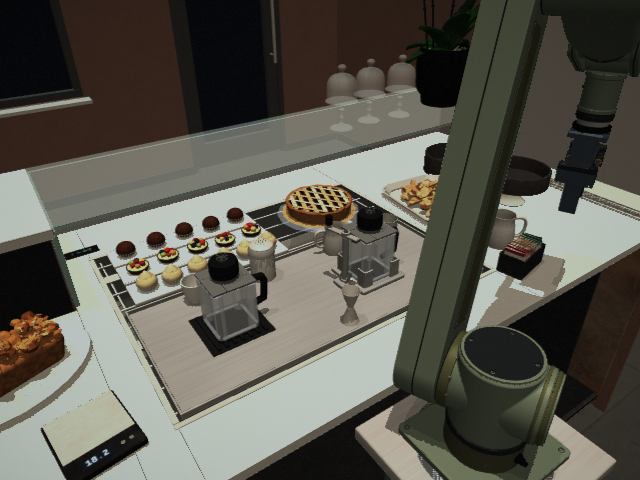

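View pics/top0.png

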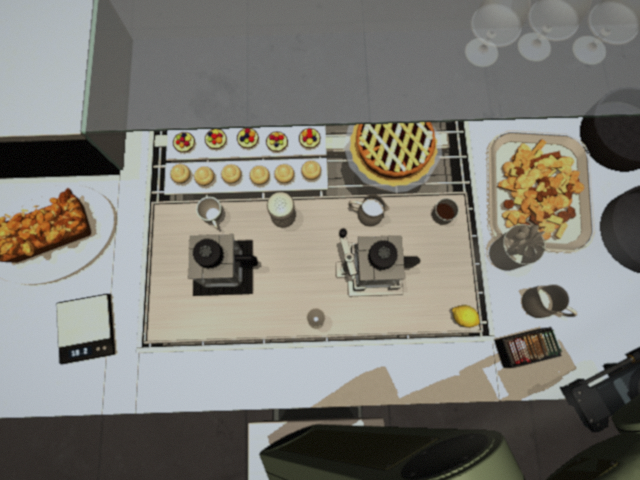

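The top view shows the stand's jar at (382,255) with the lever knob at (343,232) (clear, pointing to +x). The other jar is at (208,252), the pitcher at (370,208), the shaker at (281,207) and the jigger at (316,317). In the scene view the stand's ring is at (370,217) and the knob at about (329,220).

Run:
```python
from h import *
import itertools
W=np.load("topW.npy");I=np.load("topI.npy")
def blob(u,v,r,thr,I):
    g=I.max(2)[v-r:v+r,u-r:u+r]; m=(g<thr).astype(np.uint8)
    n,l,s,c=cv2.connectedComponentsWithStats(m)
    out=[(s[i].tolist(),c[i]+[u-r,v-r]) for i in range(1,n) if s[i,4]>15]; return out
for nm,(u,v,r) in {"ring":(382,255,24),"knob":(343,232,10),"other":(208,252,24)}.items():
    P=W[v-r:v+r,u-r:u+r].reshape(-1,3); c=I[v-r:v+r,u-r:u+r].reshape(-1,3).max(1)
    print(nm,blob(u,v,r,60,I))
    for lo,hi in((172,200),(160,172),(150,160),(140,150),(120,140)):
        k=(P[:,2]>lo)&(P[:,2]<hi)
        if k.sum()>3: print(lo,k.sum(),P[k].mean(0).round(1),np.nanmin(P[k],0).round(),np.nanmax(P[k],0).round())
Ws=np.load("sceneW.npy");Is=np.load("sceneI.npy")
for nm,(u,v,r) in {"ring":(370,217,22),"knob":(329,220,9)}.items():
    P=Ws[v-r:v+r,u-r:u+r].reshape(-1,3)
    print(nm,blob(u,v,r,50,Is))
    for lo,hi in((172,200),(160,172),(150,160),(140,150),(120,140)):
        k=(P[:,2]>lo)&(P[:,2]<hi)
        if k.sum()>3: print(lo,k.sum(),P[k].mean(0).round(1),np.nanmin(P[k],0).round(),np.nanmax(P[k],0).round())
# bystander/overhead heights
g=(W[...,2]>100)&(W[...,0]>250)
for z0 in (100,200,300): 
    k=W[...,2]>z0; print(z0,np.nanmin(W[k&(abs(W[...,1])<400)&(W[...,0]>250)],0).round() if (k&(abs(W[...,1])<400)&(W[...,0]>250)).any() else None)
a=cv2.resize(I[190:310,320:440],(480,480),interpolation=cv2.INTER_CUBIC);b=cv2.resize(Is[190:300,310:420],(480,480)[::-1],interpolation=cv2.INTER_CUBIC)
cv2.imwrite("pics/crop.png",cv2.resize(np.hstack([a,b]),(800,400)))
```

```text
ring [([10, 10, 29, 29, 578], array([381.96193772, 255.25259516])), ([46, 26, 2, 11, 20], array([404.55, 261.55]))]
172 631 [ 503.2 -154.5  184.3] [ 475. -184.  172.] [ 534. -125.  197.]
160 36 [ 486.  -142.2  166.3] [ 474. -184.  161.] [ 524. -125.  172.]
150 21 [ 486.6 -142.   155.5] [ 474. -166.  150.] [ 518. -125.  159.]
140 941 [ 502.6 -153.5  142. ] [ 456. -205.  140.] [ 555. -106.  148.]
120 307 [ 497.3 -153.   138.2] [ 456. -215.  120.] [ 555. -105.  140.]
knob [([7, 7, 6, 8, 43], array([342.53488372, 232.72093023]))]
172 53 [556.4 -71.7 178.9] [548. -80. 173.] [565. -64. 183.]
160 10 [551.1 -71.1 166.7] [549. -80. 161.] [554. -65. 171.]
150 15 [549.2 -70.9 154. ] [542. -81. 150.] [561. -63. 159.]
140 24 [547.4 -74.5 148.3] [542. -81. 145.] [554. -66. 150.]
other [([9, 11, 31, 30, 622], array([208.31672026, 253.74115756]))]
172 635 [518.8 222.2 184.3] [490. 193. 172.] [551. 253. 200.]
160 49 [506.  204.9 165.6] [490. 193. 160.] [539. 240. 172.]
150 23 [502.4 209.1 155.8] [491. 194. 151.] [531. 241. 159.]
140 831 [518.9 219.2 142. ] [475. 176. 140.] [570. 273. 146.]
120 264 [519.7 222.8 138.9] [476. 177. 135.] [571. 274. 140.]
ring [([3, 0, 39, 39, 782], array([368.68414322, 216.16496164]))]
172 319 [ 494.5 -149.6  182.5] [ 470. -187.  172.] [ 532. -125.  197.]
160 117 [ 484.4 -142.4  166.1] [ 469. -182.  160.] [ 517. -123.  172.]
150 101 [ 484.2 -134.5  154.8] [ 469. -174.  150.] [516. -83. 160.]
140 370 [ 485.9 -142.   142.4] [ 450. -205.  140.] [550. -80. 150.]
120 149 [ 484.1 -150.5  137.8] [ 450. -205.  125.] [ 552. -106.  140.]
knob [([5, 3, 9, 12, 88], array([328.51136364, 219.44318182]))]
172 36 [551.7 -70.1 176.8] [545. -80. 173.] [562. -62. 181.]
160 35 [549.9 -69.3 165.6] [545. -80. 160.] [560. -62. 172.]
150 17 [547.7 -70.  155.1] [534. -80. 150.] [559. -65. 160.]
140 23 [550.7 -72.6 147.5] [538. -81. 145.] [563. -64. 149.]
100 [ 454. -400.  100.]
200 [ 790. -400.  213.]
300 [ 904. -400.  312.]
```

View pics/crop.png

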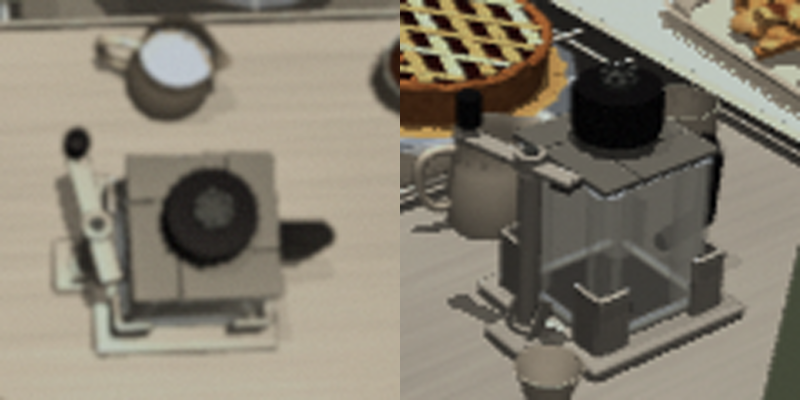

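The crop confirms it: the knob is black, at about 12° of the lever's swing, with the nose clear of the foot, and the ring sits centred on the foot plate. Depths from both views give the ring axis near (503,-155) with its disc top at 184, and the knob near (555,-71), z 156–181.

Call:
arm_command --rows '[{"delta_pos":[0,0,-40],"roll":0,"jaw":50},{"delta_pos":[30,-18,-46],"roll":0,"jaw":50},{"delta_pos":[481,-289,-46],"roll":0,"jaw":50},{"delta_pos":[481,-289,-46],"roll":0,"jaw":50},{"delta_pos":[481,-289,-46],"roll":0,"jaw":50},{"delta_pos":[481,-289,-46],"roll":0,"jaw":50},{"delta_pos":[481,-289,-46],"roll":0,"jaw":50},{"delta_pos":[481,-289,-46],"roll":0,"jaw":50},{"delta_pos":[481,-289,-46],"roll":0,"jaw":50},{"delta_pos":[481,-289,-46],"roll":0,"jaw":50},{"delta_pos":[481,-289,-46],"roll":0,"jaw":50},{"delta_pos":[481,-289,-46],"roll":0,"jaw":50},{"delta_pos":[481,-289,-46],"roll":0,"jaw":50},{"delta_pos":[481,-289,-46],"roll":0,"jaw":50},{"delta_pos":[481,-289,-46],"roll":0,"jaw":50},{"delta_pos":[481,-289,-46],"roll":0,"jaw":50},{"delta_pos":[481,-289,-46],"roll":0,"jaw":50},{"delta_pos":[481,-289,-46],"roll":0,"jaw":50},{"delta_pos":[481,-289,-46],"roll":0,"jaw":50},{"delta_pos":[481,-289,-46],"roll":0,"jaw":50}]' --squeeze 15

```text
time_s: 1.77
ee_pos: [554.2, -73.5, 260.1]
ee_rot: [180.0, 0.0, 23.2]
force: [0.3, -0.5, -1.0]
gripper_width: 45.2
gripper_force: 0.0
```

```bash
cat >> h.py <<'E'
from scipy.spatial.transform import Rotation as Ro
def wrist(name):
    s=env.state(); f=cam("wrist"); T=np.array(f["T_tool_cam"])
    Rt=Ro.from_euler("xyz",s["ee_rot"],degrees=True).as_matrix()
    Rc=Rt@T[:3,:3]; tc=Rt@T[:3,3]+s["ee_pos"]; f["R"]=Rc.T; f["t"]=-Rc.T@tc
    cv2.imwrite(f"pics/{name}.png",f["img"]); return s,f
def ray(f,u,v,z):
    R=np.array(f["R"]);c=-R.T@f["t"]; d=R.T@[(u-f["cx"])/f["f"],(v-f["cy"])/f["f"],1]
    return c+d*(z-c[2])/d[2]
def delta(s,target):
    Rt=Ro.from_euler("xyz",s["ee_rot"],degrees=True).as_matrix()
    return (Rt.T@(np.array(target)-s["ee_pos"])).round(1)
E
python3 - <<'E'
from h import *
s,f=wrist("w1"); W=pts(f)
print(s["ee_pos"],s["ee_rot"],s["qpos"])
dark=f["img"].max(2)<60
for lo,hi in((172,190),(158,172)):
    m=((W[...,2]>lo)&(W[...,2]<hi)).astype(np.uint8); n,l,st,c=cv2.connectedComponentsWithStats(m)
    for i in range(1,n):
        if st[i,4]>100: P=W[l==i]; print(lo,st[i].tolist(),c[i].round(),P.mean(0).round(1),P.min(0).round(1),P.max(0).round(1))
E
```

```text
[554.20686    -73.5266747  260.08995894] [1.79984735e+02 1.19358355e-02 2.32017986e+01] [-8.72439693e+00  1.54196384e+01  8.71071585e+01 -1.97377046e-02
  7.74752614e+01  5.80780836e+01]
172 [302, 232, 29, 29, 664] [316. 246.] [559.1 -72.6 179. ] [549.2 -81.8 172.2] [567.  -64.3 181.4]
172 [357, 378, 25, 28, 382] [370. 389.] [ 484.7 -143.5  183.7] [ 475.6 -155.1  175.4] [ 493.  -132.8  185.4]
158 [302, 227, 28, 15, 127] [316. 232.] [564.4 -70.2 165.5] [556.1 -79.6 158.6] [567.  -64.4 171.9]
158 [294, 307, 16, 14, 148] [301. 314.] [505.7 -84.8 158.9] [500.6 -90.1 158. ] [510.6 -79.7 160.1]
```

View pics/w1.png

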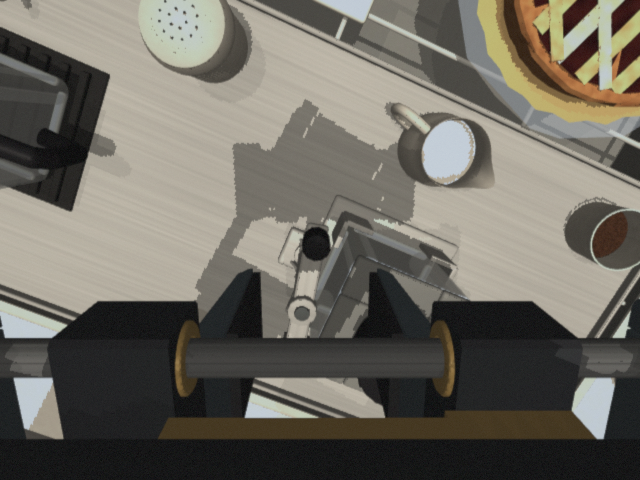

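The wrist view shows the knob at (316,243), between and ahead of the fingers, and the post hub at (302,313) with its top at 160. Knob (558,-73), post (505.5,-85). Next: lower and pinch.

Call:
arm_command --rows '[{"delta_pos":[3,1,30],"roll":0,"jaw":50},{"delta_pos":[3,1,60],"roll":0,"jaw":50},{"delta_pos":[3,1,85],"roll":0,"jaw":50},{"delta_pos":[3,1,102],"roll":0,"jaw":50},{"delta_pos":[3,1,102],"roll":0,"jaw":50},{"delta_pos":[3,1,102],"roll":0,"jaw":50},{"delta_pos":[3,1,102],"roll":0,"jaw":0},{"delta_pos":[3,1,102],"roll":0,"jaw":0},{"delta_pos":[3,1,102],"roll":0,"jaw":0},{"delta_pos":[3,1,102],"roll":0,"jaw":0},{"delta_pos":[3,1,102],"roll":0,"jaw":0},{"delta_pos":[3,1,102],"roll":0,"jaw":0}]' --squeeze 12

```text
time_s: 2.82
ee_pos: [558.6, -72.2, 158.8]
ee_rot: [179.9, -0.1, 23.3]
force: [-0.4, -0.3, 2.7]
gripper_width: 17.6
gripper_force: 12.0
```

Run:
```python
from h import *
s=env.state(); print(s["ee_pos"],s["gripper_width"],s["force"])
p=np.array([505.5,-85.]); k=s["ee_pos"][:2]; d=k-p; a0=np.degrees(np.arctan2(d[1],d[0])); r=np.hypot(*d); print(a0,r)
# tool turns along with lever (roll negative = ccw from above)
for a in np.linspace(a0,91,15)[1:]:
    t=p+54*np.array([np.cos(np.radians(a)),np.sin(np.radians(a))])
    print(round(a), delta(s,[*t,s["ee_pos"][2]])[:2], round(-(a-a0)/5*0.6,1))
```

```text
[558.58860366 -72.23232884 158.79457074] 17.634364921807773 [-0.44382095 -0.32538228  2.69636416]
13.522677037188899 54.60231923380776
19 [ 0.  -5.3] -0.7
25 [  0.2 -10.5] -1.3
30 [ -0.2 -15.7] -2.0
36 [ -1.1 -20.8] -2.7
41 [ -2.4 -25.9] -3.3
47 [ -4.3 -30.7] -4.0
52 [ -6.6 -35.4] -4.6
58 [ -9.3 -39.9] -5.3
63 [-12.5 -44. ] -6.0
69 [-16.  -47.8] -6.6
74 [-19.9 -51.3] -7.3
80 [-24.1 -54.4] -8.0
85 [-28.6 -57. ] -8.6
91 [-33.3 -59.2] -9.3
```

Call:
arm_command --rows '[{"delta_pos":[0,-5.3,0],"roll":-0.7,"jaw":0},{"delta_pos":[0.2,-10.5,0],"roll":-1.3,"jaw":0},{"delta_pos":[-0.2,-15.7,0],"roll":-2.0,"jaw":0},{"delta_pos":[-1.1,-20.8,0],"roll":-2.7,"jaw":0},{"delta_pos":[-2.4,-25.9,0],"roll":-3.3,"jaw":0},{"delta_pos":[-4.3,-30.7,0],"roll":-4.0,"jaw":0},{"delta_pos":[-6.6,-35.4,0],"roll":-4.6,"jaw":0},{"delta_pos":[-9.3,-39.9,0],"roll":-5.3,"jaw":0},{"delta_pos":[-12.5,-44,0],"roll":-6.0,"jaw":0},{"delta_pos":[-16,-47.8,0],"roll":-6.6,"jaw":0},{"delta_pos":[-19.9,-51.3,0],"roll":-7.3,"jaw":0},{"delta_pos":[-24.1,-54.4,0],"roll":-8.0,"jaw":0},{"delta_pos":[-28.6,-57,0],"roll":-8.6,"jaw":0},{"delta_pos":[-33.3,-59.2,0],"roll":-9.3,"jaw":0},{"delta_pos":[-33.3,-59.2,0],"roll":-9.3,"jaw":0},{"delta_pos":[-33.3,-59.2,0],"roll":-9.3,"jaw":0},{"delta_pos":[-33.3,-59.2,0],"roll":-9.3,"jaw":0}]'

```text
time_s: 4.23
ee_pos: [505.2, -30.5, 158.8]
ee_rot: [179.9, -0.1, 69.7]
force: [2.1, 3.1, 5.9]
gripper_width: 17.9
gripper_force: 12.0
```

Run:
```python
from h import *
s=env.state(); print(s); print(delta(s,[500,-31,159]),delta(s,[504,-156,270]))
```

```text
{'time_s': 4.2333, 'qpos': array([-4.79072027e+00,  1.45868640e+01,  1.03493131e+02,  5.45884514e-02,
        6.17753676e+01,  1.54549724e+01]), 'qvel': array([ 0.03255361,  0.11832479, -0.16335676,  0.12934622,  0.09335947,
       -0.19615709]), 'effort': array([ -1.43053427, -32.89399266, -18.21293592,  -0.63264683,
         0.59902109,   0.12219739]), 'ee_pos': array([505.16087947, -30.51406948, 158.84641579]), 'ee_rot': array([ 1.79873437e+02, -8.49616644e-02,  6.97286454e+01]), 'force': array([2.07524917, 3.12183912, 5.88636431]), 'torque': array([ 0.43648945, -0.46870787,  0.09313743]), 'gripper_force': 12.000759243965149, 'gripper_width': 17.88673956386575}
[-2.2 -4.7 -0.2] [-118.    42.6 -111.2]
```

Call:
arm_command --rows '[{"delta_pos":[-1,-3,0],"roll":0,"jaw":0},{"delta_pos":[-2,-5,0],"roll":0,"jaw":0},{"delta_pos":[-2,-5,0],"roll":0,"jaw":0},{"delta_pos":[-2,-5,0],"roll":0,"jaw":0}]'

```text
time_s: 4.57
ee_pos: [504.8, -30.6, 159.1]
ee_rot: [179.3, -0.3, 69.7]
force: [13.1, 2.4, -2.2]
gripper_width: 17.9
gripper_force: 12.0
```

Call:
arm_command --rows '[{"delta_pos":[2,5,0],"roll":0,"jaw":50},{"delta_pos":[2,5,0],"roll":0,"jaw":50},{"delta_pos":[2,5,0],"roll":0,"jaw":50},{"delta_pos":[2,5,0],"roll":0,"jaw":50},{"delta_pos":[2,5,-30],"roll":0,"jaw":50},{"delta_pos":[2,5,-70],"roll":0,"jaw":100},{"delta_pos":[2,5,-110],"roll":0,"jaw":100},{"delta_pos":[-30,15,-121],"roll":-1,"jaw":100},{"delta_pos":[-65,30,-121],"roll":-2,"jaw":100},{"delta_pos":[-95,40,-121],"roll":-3,"jaw":100},{"delta_pos":[-115,47,-121],"roll":-4,"jaw":100},{"delta_pos":[-115,47,-121],"roll":-4,"jaw":100},{"delta_pos":[-115,47,-121],"roll":-4,"jaw":100},{"delta_pos":[-115,47,-121],"roll":-4,"jaw":100}]'

```text
time_s: 5.73
ee_pos: [502.5, -154.6, 278.6]
ee_rot: [-179.9, -0.0, 89.7]
force: [-0.6, -0.1, -0.4]
gripper_width: 91.2
gripper_force: 0.0
```

Run:
```python
from h import *
s,f=wrist("w2"); W=pts(f)
print(s["ee_pos"],s["ee_rot"],s["qpos"])
for lo,hi in((186,200),(181,187),(172,181),(155,165),(144,154)):
    m=((W[...,2]>lo)&(W[...,2]<hi)&(abs(W[...,0]-505)<80)).astype(np.uint8); n,l,st,c=cv2.connectedComponentsWithStats(m)
    for i in range(1,n):
        if st[i,4]>100: P=W[l==i]; print(lo,st[i].tolist(),c[i].round(),P.mean(0).round(1),P.min(0).round(1),P.max(0).round(1))
g=cam("top"); cv2.imwrite("pics/top2.png",np.hstack([cv2.resize(g["img"][190:310,320:440],(480,480)),f["img"][::1,240:560]]))
```

```text
[ 502.52471016 -154.60971919  278.59133152] [-1.79930437e+02 -4.95257212e-02  8.97272291e+01] [-1.83709186e+01  1.18785358e+01  8.92447181e+01  2.59464538e-02
  7.89582532e+01 -1.81031653e+01]
186 [299, 233, 40, 42, 1294] [318. 253.] [ 505.4 -156.2  191.6] [ 493.1 -170.   186.1] [ 517.9 -143.8  197.9]
181 [272, 203, 93, 91, 5087] [318. 248.] [ 505.4 -155.2  183.9] [ 475.4 -186.8  181. ] [ 535.  -126.4  186.9]
172 [303, 23, 31, 35, 772] [318.  40.] [505.3 -31.7 179.2] [496.7 -40.  172.2] [514.2 -22.2 181. ]
172 [279, 200, 79, 26, 246] [318. 209.] [ 505.1 -131.2  177.5] [ 479.8 -141.7  172. ] [ 530.5 -125.8  180.9]
155 [303, 119, 31, 32, 690] [318. 134.] [505.5 -84.9 156.9] [495.6 -95.  155. ] [515.5 -75.  160.9]
144 [306, 55, 24, 69, 1356] [317.  89.] [505.3 -56.2 149.8] [497.9 -77.4 147.5] [512.9 -34.9 153.6]
144 [305, 146, 27, 45, 990] [318. 171.] [ 505.5 -109.3  149.2] [ 496.3 -123.4  144. ] [514.8 -92.6 152. ]
```

View pics/w2.png

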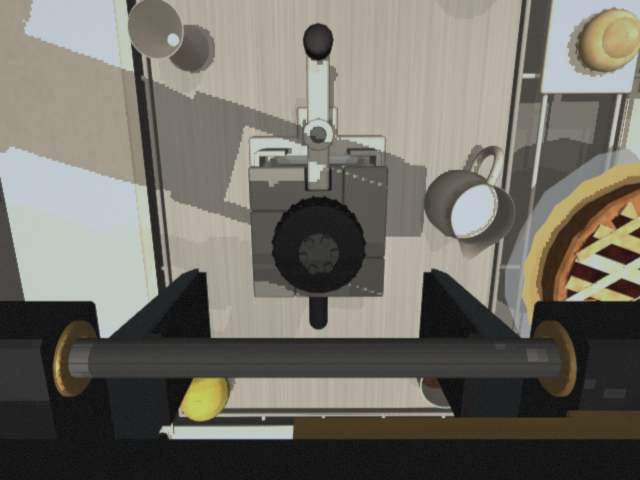

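The wrist view shows the knob at (318,40) straight beyond the post (318,134), so the lever is fully over. The ring disc is at (318,248), giving an axis at (505.3,-156.5). Next: lower around the ring and grip.

Call:
arm_command --rows '[{"delta_pos":[-2,3,35],"roll":0,"jaw":100},{"delta_pos":[-2,3,70],"roll":0,"jaw":100},{"delta_pos":[-2,3,100],"roll":0,"jaw":100},{"delta_pos":[-2,3,119],"roll":0,"jaw":100},{"delta_pos":[-2,3,119],"roll":0,"jaw":100},{"delta_pos":[-2,3,119],"roll":0,"jaw":100},{"delta_pos":[-2,3,119],"roll":0,"jaw":0},{"delta_pos":[-2,3,119],"roll":0,"jaw":0},{"delta_pos":[-2,3,119],"roll":0,"jaw":0},{"delta_pos":[-2,3,119],"roll":0,"jaw":0},{"delta_pos":[-2,3,119],"roll":0,"jaw":0},{"delta_pos":[-2,3,119],"roll":0,"jaw":0}]' --squeeze 40

```text
time_s: 6.83
ee_pos: [506.1, -157.3, 160.7]
ee_rot: [180.0, 0.0, 89.8]
force: [-1.7, 0.1, 3.4]
gripper_width: 59.6
gripper_force: 40.0
```

```bash
python3 -c "
from h import *
s=env.state();print(s)"
```

```text
{'time_s': 6.8333, 'qpos': array([-1.85051027e+01,  1.66057859e+01,  1.00284818e+02, -1.35374539e-02,
        6.30766389e+01, -1.82970531e+01]), 'qvel': array([-0.07284483,  0.12437818, -0.06751724,  0.03339134,  0.05913428,
       -0.03878954]), 'effort': array([ 1.67546826e-01, -3.59181404e+01, -2.08720315e+01,  1.33550721e-01,
       -4.22893725e-01, -2.61781889e-02]), 'ee_pos': array([ 506.06514347, -157.32468941,  160.67683161]), 'ee_rot': array([1.79972690e+02, 2.17468704e-02, 8.97980715e+01]), 'force': array([-1.65633742,  0.12523226,  3.44634277]), 'torque': array([ 0.04546702,  0.21168611, -0.03986774]), 'gripper_force': 40.00087735243142, 'gripper_width': 59.5554264384896}
```

Call:
arm_command --rows '[{"delta_pos":[0,0,0],"roll":-0.5,"jaw":0},{"delta_pos":[0,0,0],"roll":-1,"jaw":0},{"delta_pos":[0,0,0],"roll":-1.5,"jaw":0},{"delta_pos":[0,0,0],"roll":-2,"jaw":0},{"delta_pos":[0,0,0],"roll":-2.5,"jaw":0},{"delta_pos":[0,0,0],"roll":-2.5,"jaw":0},{"delta_pos":[0,0,0],"roll":-2.5,"jaw":0}]'

```text
time_s: 7.42
ee_pos: [505.9, -157.4, 160.7]
ee_rot: [-180.0, 0.0, 102.3]
force: [-3.1, -0.0, 5.6]
gripper_width: 59.1
gripper_force: 40.0
```

```bash
python3 -c "
from h import *
s=env.state();print(s)"
```

```text
{'time_s': 7.4167, 'qpos': array([-1.85078075e+01,  1.66035746e+01,  1.00287913e+02, -2.95431310e-02,
        6.30930382e+01, -3.07510797e+01]), 'qvel': array([-0.024286  ,  0.01784277, -0.03718269, -0.06706622,  0.05766108,
        0.20417784]), 'effort': array([  0.24176954, -34.82167482, -20.72763383,   0.28740755,
        -0.71954912,   0.04647326]), 'ee_pos': array([ 505.91132936, -157.38776486,  160.67778501]), 'ee_rot': array([-1.79999824e+02,  3.05543438e-02,  1.02256638e+02]), 'force': array([-3.11894885, -0.01996498,  5.64504515]), 'torque': array([0.0042229 , 0.38848749, 0.09663719]), 'gripper_force': 40.0013888371177, 'gripper_width': 59.100223521327045}
```

Call:
arm_command --rows '[{"delta_pos":[0,0,0],"roll":-0.5,"jaw":0},{"delta_pos":[0,0,0],"roll":-1,"jaw":0},{"delta_pos":[0,0,0],"roll":-1.5,"jaw":0},{"delta_pos":[0,0,0],"roll":-1.5,"jaw":0}]'

```text
time_s: 7.75
ee_pos: [506.1, -157.4, 160.7]
ee_rot: [180.0, 0.0, 109.8]
force: [-1.7, 0.1, 5.8]
gripper_width: 59.1
gripper_force: 40.0
```

```bash
python3 -c "
from h import *
s=env.state();print(s['torque'],s['effort'],s['ee_rot'],s['gripper_width'],s['force'])"
```

```text
[0.03082495 0.29534247 0.07263602] [  0.17350661 -35.09935856 -20.57184219   0.25384175  -0.53590614
  -0.18902206] [1.79977179e+02 4.13974018e-02 1.09821224e+02] 59.06436861803826 [-1.7346864   0.14138288  5.84506061]
```

At 20° counter-clockwise the torque is still only about 0.1 N m, so it is a right-hand thread. Continuing to about 51°.

Call:
arm_command --rows '[{"delta_pos":[0,0,0],"roll":-0.7,"jaw":0},{"delta_pos":[0,0,0],"roll":-1.4,"jaw":0},{"delta_pos":[0,0,0],"roll":-2.1,"jaw":0},{"delta_pos":[0,0,0],"roll":-2.8,"jaw":0},{"delta_pos":[0,0,0],"roll":-3.5,"jaw":0},{"delta_pos":[0,0,0],"roll":-4.2,"jaw":0},{"delta_pos":[0,0,0],"roll":-4.9,"jaw":0},{"delta_pos":[0,0,0],"roll":-5.6,"jaw":0},{"delta_pos":[0,0,0],"roll":-6.2,"jaw":0},{"delta_pos":[0,0,0],"roll":-6.2,"jaw":0},{"delta_pos":[0,0,0],"roll":-6.2,"jaw":0}]'

```text
time_s: 8.67
ee_pos: [506.4, -157.3, 160.7]
ee_rot: [180.0, 0.1, 140.7]
force: [-1.4, 0.8, 5.2]
gripper_width: 59.5
gripper_force: 40.0
```

Run:
```python
from h import *
s,f=wrist("w3");print(s['torque'],s['ee_rot'],s['gripper_width'],s['force'])
a=cv2.imread("pics/w2.png")[180:310,250:390];b=f["img"][180:420,180:460]
cv2.imwrite("pics/cmp.png",np.hstack([cv2.resize(a,(400,372)),cv2.resize(b,(400,372))]))
```

```text
[0.05580442 0.14993748 0.03398885] [1.79980858e+02 6.57293056e-02 1.40739653e+02] 59.50191763787395 [-1.43032538  0.81107064  5.192053  ]
```

View pics/w3.png

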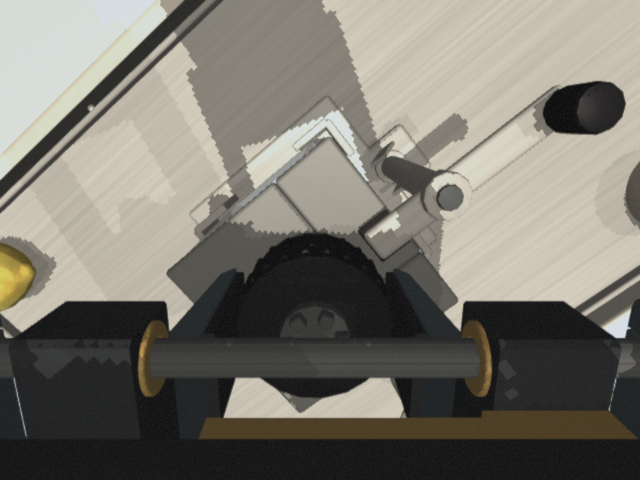

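The picture shows the ring held at (318,310), the jar square in its stand, and the lever still over it. Now a gentle trial lift, watching the force.

Call:
arm_command --rows '[{"delta_pos":[0,0,-1],"roll":0,"jaw":0},{"delta_pos":[0,0,-2],"roll":0,"jaw":0},{"delta_pos":[0,0,-3],"roll":0,"jaw":0},{"delta_pos":[0,0,-4],"roll":0,"jaw":0},{"delta_pos":[0,0,-6],"roll":0,"jaw":0},{"delta_pos":[0,0,-6],"roll":0,"jaw":0}]'

```text
time_s: 9.22
ee_pos: [506.2, -157.3, 166.2]
ee_rot: [180.0, 0.0, 140.8]
force: [-0.5, 0.1, -1.2]
gripper_width: 59.3
gripper_force: 40.0
```

Call:
arm_command --rows '[{"delta_pos":[0,0,-5],"roll":0,"jaw":0},{"delta_pos":[0,0,-10],"roll":0,"jaw":0},{"delta_pos":[0,0,-15],"roll":0,"jaw":0},{"delta_pos":[0,0,-22],"roll":0,"jaw":0},{"delta_pos":[0,0,-29],"roll":0,"jaw":0},{"delta_pos":[0,0,-36],"roll":0,"jaw":0},{"delta_pos":[0,0,-44],"roll":0,"jaw":0},{"delta_pos":[0,0,-52],"roll":0,"jaw":0},{"delta_pos":[0,0,-60],"roll":0,"jaw":0},{"delta_pos":[0,0,-68],"roll":0,"jaw":0},{"delta_pos":[0,0,-76],"roll":0,"jaw":0},{"delta_pos":[0,0,-84],"roll":0,"jaw":0},{"delta_pos":[0,0,-90],"roll":0,"jaw":0},{"delta_pos":[0,0,-94],"roll":0,"jaw":0},{"delta_pos":[0,0,-94],"roll":0,"jaw":0},{"delta_pos":[0,0,-94],"roll":0,"jaw":0},{"delta_pos":[0,0,-94],"roll":0,"jaw":0}]'

```text
time_s: 10.63
ee_pos: [505.8, -157.1, 259.5]
ee_rot: [-180.0, -0.1, 140.8]
force: [0.9, 0.4, -1.8]
gripper_width: 59.3
gripper_force: 40.0
```

Run:
```python
from h import *
s=env.state(); print(s['ee_pos'],s['force'],s['gripper_force'],s['time_s'])
f=cam("scene"); cv2.imwrite("pics/s4.png",cv2.resize(f["img"][120:320,260:480],(660,600)))
```

```text
[ 505.7986863  -157.0972093   259.49125197] [ 0.87507516  0.38075572 -1.83427645] 39.99959627632052 10.6333
```

View pics/s4.png

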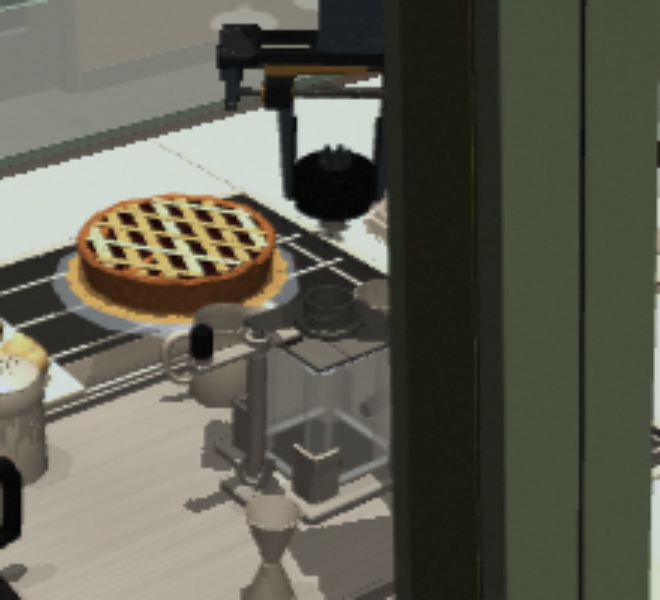

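The picture shows the ring held upright in the gripper at (333,183), above the open collar at (330,305). The jar is still in the stand and the lever is over it.

```bash
python3 -c "
from workcell import env
print(env.job_done())"
```

```text
the job is handed in; nothing more can be done
None
```

I swung the lever fully over and unscrewed the ring counter-clockwise, so it has a right-hand thread. The blade unit is held upright about 10 cm above its seat, the jar is still in the stand with the lever over it, and the job is handed in; the hand-in call gave no verdict.

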